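# Turn the stamp carousel until the handled stamp is at the pointer

### The arm

A 7-joint arm with a two-finger parallel gripper is mounted at the origin on a cart in front of the work surface, level with it; the furniture and walls round the work are solid. World frame = base frame: x ahead of the robot, y to its left, z up, the work surface at z = 0. Lengths are in m, angles in rad, forces in N, time in s.
With the tool pointing down it reaches from about 0.425 to 0.875 m from the base axis. Payload 8.4 kg.
Tool frame: the origin (TCP) lies midway between the tips of the shut fingers; the grasp point (between the pads) lies manip.tcp_to_grasp behind it (manip.tcp_to_grasp is the distance from the TCP to the grasp point, in m); z points along the fingers, y is the line along which they close (so a half turn about z gives the same grasp; the last joint's range is limited). The gripper opens to 87 mm and grips with 3 to 60 N. Pads are 19 mm wide; open, the fingers measure 117 mm over their backs; the gripper's body (75 mm by 190 mm) begins 51 mm behind the grasp point.
Start: joints at [1.213, 0.333, 0.04, 1.465, -0.013, 1.343, -0.059], TCP at [0.166, -0.628, 0.223] pointing down, gripper open.
Joint ranges: [-2.58, 2.58], [-0.38, 2.09], [-1.3, 1.39], [0.25, 2.4], [-1.5, 4.64], [0.08, 2.09], [-2.65, 2.65]. Speed limits (rad/s): [2.22, 2.22, 2.79, 2.79, 3.14, 3.14, 3.14].

### API

Orientations are given as a unit quaternion [x, y, z, w].
In Python, from rig import read_state, capture, camera_info, job, manip gives the robot as it stands.
- The arm moves only by the tool drive_tool, never from a script. Its argument "moves" is text: rows parted by semicolons, each of 5 numbers parted by spaces: the shift along the tool's x, y, z as a fraction of full scale, then the turn about the tool's z as a fraction of full scale, then the gripper's target within -1 to 1 (fully open at 1, half-way at 0, shut at -1). A call has 1 to 12 rows; each row shifts and turns the commanded pose from where the row before left it, along the tool's axes as they then stand; what a row does not reach is not made up. Full scale, the value 1, is 0.3 m for a shift and 0.08 rad for a turn. A row lasts 1/12 s, in which the tool goes at most 41.7 mm and 7.16 degrees, less where a joint would pass 70% of its speed; a pose out of reach is approached as far as the arm can. A call with a number of a shift or a turn outside -1 to 1 is refused whole. A call with a gripper value outside its range is refused whole. The fingers move at their own pace and stop on an object; "newtons" is the grip in N (left out, the last holds). Time passes only in rows, so rows that do not move let the fingers close. It gives the time, the measured TCP pose, the force, the opening and the grip force at its end, in the units of the state.
- read_state(): the state, without advancing time (a new reading comes with each control period).
- capture(name): name is "side" or "top" or "wrist"; returns the picture (384x512x3 uint8, blue, green, red); there is no depth.
- camera_info(name): a dict with "fx", "fy", "cx", "cy" (pixels), "k1" (the pictures are not rectified: a ray, as slopes to the right and down, at radius r is drawn at 1 + k1 r^2 times it, then the intrinsics apply), "cam_to_world" (4x4, takes a point from camera to world coordinates). Camera axes: x right, y down, z forward; pixel columns grow to the right and rows downward; lengths in m; the calibration is good to about 2 mm. A picture is of the moment at which its call begins: read the wrist's pose just before it. camera_info takes no time and is no camera call; for the wrist camera it gives the pose at the moment of the call.
- job.close_job(): hands the job in; it is judged then, once.
The state is a dict: "time": time; "qpos": joint angles; "dq": joint speeds; "tau": joint torques, N m; "tcp_pos": TCP position; "eef_rot": TCP orientation; "wrist_force": force on the tool from outside, world axes, zero at the start; "moment": the same for the moment, N m; "width": opening from 0.0 (shut) to 1.0 (fully open); "gripper_force": force on a finger pad.
Only numpy, scipy, OpenCV 4.12 (cv2) and the standard library are available. Lean on these libraries where they do the work, as an engineer would, in place of code of your own. Each camera call takes 0.05 s, during which the arm holds its last target. There are 200 camera calls.

### The job

Push the pegs on the rim of the turntable gently with the fingertips until the stamp with the tall turned handle that stands on it has come round to the front, centred on the brass pointer that sticks out from under the disc. Do not grip anything, and do not touch, lift or upset the things that stand on the turntable or beside it. Leave the turntable standing still with all its things upright on it.

Things in the scene. Friction and masses are not known exactly. Their poses are not given: they have to be found in the camera images.
- turntable_base: Fixed dark steel foot under the turntable, 210 mm across. Origin on the turning axis at table level, z up. A flat brass pointer (4 mm high, 12 mm wide, ending in an arrow head) lies on the table along its -x axis and sticks out from under the disc, its tip 178 mm from the axis: the front of the turntable is this -x direction.
- turntable: Round wooden turntable, 280 mm across, its top 30 mm above the table; four things stand loose on it, 70 mm from the axis, 90 degrees apart. It turns endlessly either way about the vertical z axis through its origin (at table level) and stays where it is left: 1 to 2 N at a peg moves it, and it does not coast. Its six rim pegs stand every 60 degrees, one on its +x axis.
- peg (a point): Half-way up that one of the six equal finger pegs which stands on the turntable's +x axis. The pegs are upright round wooden dowels, 14 mm thick, on the rim 128 mm from the axis; they reach from the disc's top to 80 mm above the table.
- handled_stamp: The stamp to bring to the front: beech stamp with a tall turned, round-topped handle on a rectangular foot, 32 x 39 x 74 mm, standing upright on the turntable 70 mm from the axis. Origin at the centre of its underside, z up.
- candle_jar: Dark candle jar with black lid, 57 mm across, 63 mm high, standing on the turntable. Origin at the centre of its underside.
- tin: Small flat pale tin, 39 mm across, 16 mm high, standing on the turntable. Origin at the centre of its underside.
- block_stamp: Low square wooden block stamp without a handle, 34 x 34 x 24 mm, standing on the turntable. Origin at the centre of its underside.
- big_stamp: Large flat wooden block stamp, 62 x 85 x 22 mm, lying on the table beyond the turntable, to be left alone. Origin at the centre of its underside.
- ink_pad: Black ink pad, 57 x 80 x 14 mm, lying on the table on the robot's side of the turntable, to be left alone. Origin at the centre of its underside.
- shut_jar: Dark candle jar with black lid, 60 mm across, 66 mm high, standing on the table to the left of the turntable, to be left alone. Origin at the centre of its underside.

How it is judged:
At the end, for the whole second after the job is handed in: The handled stamp stands upright on the disc on the pointer's side of the axis, its centre within 14 mm of the pointer's centre line (about 11 degrees) and 50 to 90 mm from the axis; the turntable and the stamp are at rest; the other three things stand upright on the disc, 50 to 90 mm from the axis (y of handled_stamp in the frame of turntable_base between -0.014 and 0.014 m and x of handled_stamp in the frame of turntable_base between -0.09 and -0.05 m and linear speed of handled_stamp below 0.01 m/s and angular speed of turntable below 0.05 rad/s and angle between each of handled_stamp, candle_jar, tin, block_stamp's own z axis and vertical below 0.15 rad and horizontal distance between handled_stamp and turntable between 0.05 and 0.09 m and height (world z) of each of handled_stamp, candle_jar, tin, block_stamp below 0.04 m and horizontal distance between candle_jar and turntable between 0.05 and 0.09 m and horizontal distance between tin and turntable between 0.05 and 0.09 m and horizontal distance between block_stamp and turntable between 0.05 and 0.09 m); the robot touches nothing.
It fails at once if the robot touches a thing that stands on the turntable (contact force between any of the fingers, the arm and handled_stamp above 0.5 N or contact force between any of the fingers, the arm and candle_jar above 0.5 N or contact force between any of the fingers, the arm and tin above 0.5 N or contact force between any of the fingers, the arm and block_stamp above 0.5 N).
It fails at once if a thing on the turntable is lifted, tipped or knocked off (height (world z) of any of handled_stamp, candle_jar, tin, block_stamp above 0.042 m or height (world z) of any of handled_stamp, candle_jar, tin, block_stamp below 0.015 m or angle between any of handled_stamp, candle_jar, tin, block_stamp's own z axis and vertical above 0.4 rad).
It fails at once if the turntable or its pegs are gripped or pushed hard (more than 30 N) (contact force between any of the fingers, the arm and turntable above 30 N).
It fails at once if a thing beside the turntable is moved (distance of any of big_stamp, ink_pad, shut_jar from where it was at the start of the episode above 0.015 m).
It also fails if it takes over 54 s, if anything falls off the work surface, if the arm or the gripper's body presses on something with over 40 N, if the wrist force passes 120 N, or if a joint passes its speed limit or range.

## Working session

There is one attempt and no reset: what is moved stays moved. The work goes in short steps, Python scripts to look and compute and a tool call to move; the robot and the scene stay as the last step left them, time stands still between calls to the robot, and variables do not carry over. Pictures are saved under pics/ and viewed, at most 10 in all, crops included, and the job is handed in when it is done.

Besides the shell and the picture viewer there is one more tool, called after ">>>" as name(argument=value, ...) on one line, values as JSON. drive_tool: Moves the arm, as the interface text tells. Shift numbers are shares of 0.3 m and turn numbers shares of 0.08 rad, none past 1 either way. Its arguments: {"type":"object","properties":{"moves":{"type":"string"},"newtons":{"type":"number"}},"required":["moves"]}

```bash
mkdir -p pics
cat > h.py <<'E'
import numpy as np, cv2
from rig import read_state, capture, camera_info, job, manip
def ray(ci,u,v):
    p=np.array([(u-ci["cx"])/ci["fx"],(v-ci["cy"])/ci["fy"]]);q=p.copy()
    for _ in range(20): q=p/(1+ci["k1"]*(q@q))
    M=np.array(ci["cam_to_world"]);return M[:3,3],M[:3,:3]@np.array([q[0],q[1],1])
def onz(ci,u,v,z):
    o,d=ray(ci,u,v);return o+d*(z-o[2])/d[2]
def proj(ci,P):
    M=np.array(ci["cam_to_world"]);c=M[:3,:3].T@(np.array(P)-M[:3,3]);s=c[:2]/c[2];s=s*(1+ci["k1"]*(s@s))
    return s[0]*ci["fx"]+ci["cx"],s[1]*ci["fy"]+ci["cy"]
E
python3 - <<'E'
from h import *
s=read_state();print(s["time"],s["tcp_pos"],s["eef_rot"],s["width"],manip.tcp_to_grasp)
a=capture("top");b=capture("side")
for n,i in(("top",a),("side",b)):
    cv2.imwrite(f"pics/{n}0.png",i);c=camera_info(n);print(n,c)
E
```

```text
0.0 [ 0.1661908  -0.62790124  0.22167637] [ 9.91639461e-01  1.29036936e-01 -1.62309024e-04 -7.88307057e-04] 1.0046980444166753 0.0187
top {'fx': 390.7571733490363, 'fy': 390.7571733490363, 'cx': 253.27167036055414, 'cy': 191.47272067125402, 'k1': -0.04017331171679288, 'cam_to_world': array([[-0.02760476, -0.98772461,  0.1537468 ,  0.40684014],
       [-0.99957066,  0.02878619,  0.00546301,  0.11346973],
       [-0.00982173, -0.15352999, -0.98809518,  0.97199746],
       [ 0.        ,  0.        ,  0.        ,  1.        ]])}
side {'fx': 401.7929280953131, 'fy': 401.7929280953131, 'cx': 255.39459222636773, 'cy': 189.77922770759753, 'k1': 0.015994760879184614, 'cam_to_world': array([[ 0.61192299,  0.63545083, -0.47090604,  0.97918544],
       [ 0.79083356, -0.50025491,  0.35260078, -0.20370586],
       [-0.0115126 , -0.58817282, -0.80865332,  0.79533767],
       [ 0.        ,  0.        ,  0.        ,  1.        ]])}
```

View pics/top0.png

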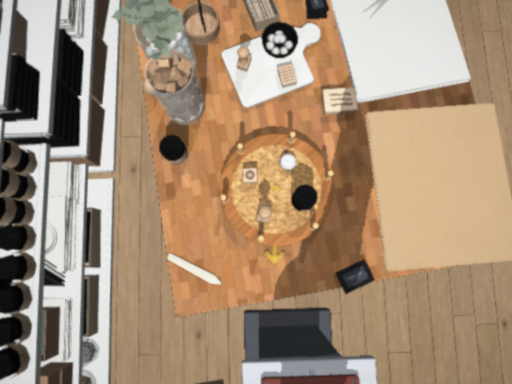

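View pics/side0.png

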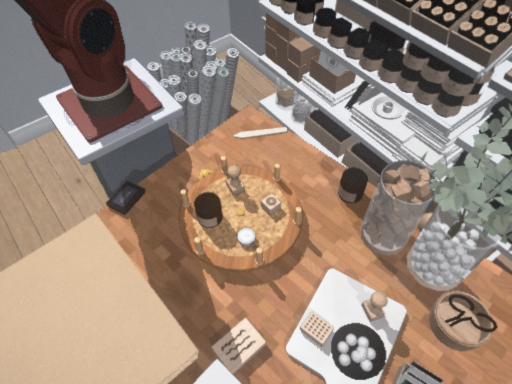

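The top view shows the turntable at about (277,188). Its peg heads are near (240,147), (292,135), (330,173), (315,225), (261,238) and (223,197). The handled stamp is at (264,213) and the pointer at (275,256), so only a small turn is needed. The side view agrees: stamp at (235,180), pointer at (205,173). The ink pad is at lower right in the top view, at (355,276).

Run:
```python
from h import *
c=camera_info("top");im=cv2.imread("pics/top0.png")
pk=[(240,147),(292,135),(330,173),(315,225),(261,238),(223,197)]
hsv=cv2.cvtColor(im,cv2.COLOR_BGR2HSV)
P=[]
g=im.astype(float).sum(2)
for u,v in pk:
    w=g[v-5:v+6,u-5:u+6]; w=np.clip(w-np.percentile(w,80),0,None)
    y,x=np.mgrid[v-5:v+6,u-5:u+6]; P.append(onz(c,(w*x).sum()/w.sum(),(w*y).sum()/w.sum(),.08))
P=np.array(P);C=P.mean(0);print("C",C)
for p in P: d=p-C;print(p.round(3),np.hypot(d[0],d[1]).round(4),np.degrees(np.arctan2(d[1],d[0])).round(1))
# pointer: yellow saturated
m=cv2.inRange(hsv,(20,150,120),(35,255,255));m[:235]=0;m[275:]=0;m[:,:250]=0;m[:,300:]=0
ys,xs=np.nonzero(m);print("ptr",len(xs),xs.mean(),ys.mean(),xs[ys>ys.max()-2].mean(),ys.max())
q=onz(c,xs.mean(),ys.mean(),.004);t=onz(c,xs[ys>ys.max()-2].mean(),ys.max(),.004);
for p in(q,t): d=p-C;print(p,np.hypot(d[0],d[1]),np.degrees(np.arctan2(d[1],d[0])))
for n,(u,v),z in[("tin",(288,160),.046),("jar",(304,197),.093),("block",(250,174),.054),("hand",(264,213),.1),("pad",(355,276),.014),("sj",(173,149),.066)]:
    p=onz(c,u,v,z);d=p-C;print(n,p.round(3),np.hypot(d[0],d[1]).round(3),np.degrees(np.arctan2(d[1],d[0])).round(1))
cr=im[120:280,205:345];cv2.imwrite("pics/crop.png",cv2.resize(cr,None,fx=3.7,fy=3.7,interpolation=cv2.INTER_CUBIC))
```

```text
C [0.55936368 0.06345841 0.08      ]
[0.656 0.147 0.08 ] 0.1276 41.1
[0.68  0.022 0.08 ] 0.1276 -18.8
[ 0.584 -0.062  0.08 ] 0.1276 -78.8
[ 0.464 -0.021  0.08 ] 0.1273 -138.7
[0.438 0.104 0.08 ] 0.128 161.4
[0.535 0.189 0.08 ] 0.1279 101.1
ptr 132 273.92424242424244 255.12878787878788 274.14285714285717 262
[0.39842803 0.07266007 0.004     ] 0.161198490511509 176.72761702455313
[0.38183209 0.0727072  0.004     ] 0.17777234194137614 177.01778247796398
tin [0.626 0.032 0.046] 0.073 -25.2
jar [0.528 0.004 0.093] 0.068 -118.0
block [0.592 0.125 0.054] 0.07 62.0
hand [0.493 0.096 0.1  ] 0.074 154.1
pad [ 0.343 -0.12   0.014] 0.284 -139.7
sj [0.656 0.308 0.066] 0.263 68.4
```

View pics/crop.png

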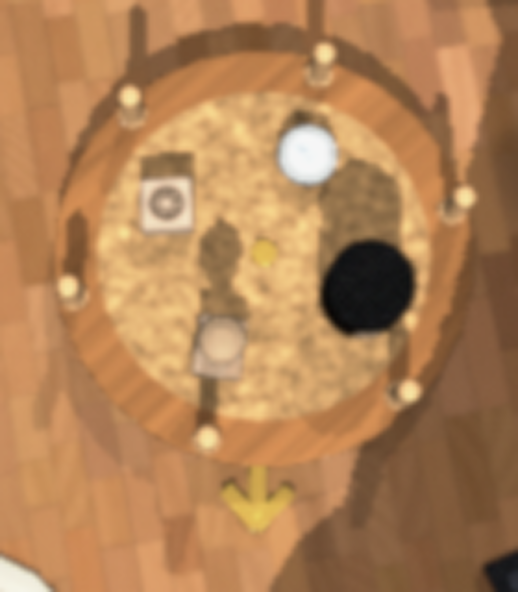

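The crop confirms six pegs on a 128 mm circle about (0.559, 0.063). The pointer is at 177° and the stamp, at crop (219,340), is at about 153°, so it needs about +24° counterclockwise. Next I check the height of the box on the right.

Run:
```python
from h import *
ct,cs=camera_info("top"),camera_info("side")
def tri(a,b):
    o1,d1=ray(ct,*a);o2,d2=ray(cs,*b)
    A=np.stack([d1,-d2],1);k=np.linalg.lstsq(A,o2-o1,rcond=None)[0]
    p,q=o1+k[0]*d1,o2+k[1]*d2;return ((p+q)/2).round(3),np.linalg.norm(p-q).round(3)
print("box far",tri((368,112),(195,355)),"box near",tri((385,269),(50,235)),"vase",tri((180,75),(405,180)))
c=ct
for n,(u,v),z in[("stamp top",(205+219/3.7,120+340/3.7),.104),("tin",(205+307/3.7,120+154/3.7),.046),("block",(205+166/3.7,120+205/3.7),.054),("jar",(205+369/3.7,120+287/3.7),.093)]:
    p=onz(c,u,v,z);d=p-[.5594,.0635,0];print(n,np.hypot(d[0],d[1]).round(3),np.degrees(np.arctan2(d[1],d[0])).round(1))
for z in(0,.2,.3): print(onz(ct,368,112,z).round(3),onz(ct,385,269,z).round(3))
```

```text
box far (array([ 0.754, -0.182,  0.013]), np.float64(0.0)) box near (array([ 0.343, -0.254, -0.012]), np.float64(0.101)) vase (array([0.784, 0.272, 0.207]), np.float64(0.019))
stamp top 0.072 153.7
tin 0.07 -26.5
block 0.069 64.7
jar 0.07 -118.3
[ 0.759 -0.186  0.   ] [ 0.357 -0.198  0.   ]
[ 0.686 -0.124  0.2  ] [ 0.367 -0.134  0.2  ]
[ 0.65  -0.093  0.3  ] [ 0.372 -0.102  0.3  ]
```

>>> drive_tool(moves="0.085 -0.07 0 0 -1;0.085 -0.07 0 0 -1;0.085 -0.07 0 0 -1;0.085 -0.07 0 0 -1;0.085 -0.07 0 0 -1;0.085 -0.07 0 0 -1;0.085 -0.07 0 0 -1;0.085 -0.07 0 0 -1;0.085 -0.07 0 0 -1;0.085 -0.07 0 0 -1;0.085 -0.07 0 0 -1;0.085 -0.07 0 0 -1", newtons=10)

```text
time: 1.1
tcp_pos: [0.3981, -0.3049, 0.2224]
eef_rot: [0.992, 0.129, -0.0, -0.0]
wrist_force: [-0.0, 0.3, -0.6]
width: 0.173
gripper_force: 0.0
```

>>> drive_tool(moves="0.085 -0.077 0 0 -1;0.085 -0.077 0 0 -1;0.085 -0.077 0 0 -1;0.085 -0.077 0 0 -1;0.085 -0.077 0 0 -1;0.085 -0.077 0 0 -1;0.085 -0.077 0 0 -1;0.085 -0.077 0 0 -1;0 0 0 0 -1;0 0 0 0 -1")

```text
time: 1.93
tcp_pos: [0.548, -0.0732, 0.222]
eef_rot: [0.991, 0.131, -0.0, -0.001]
wrist_force: [0.4, -1.1, 0.4]
width: 0.003
gripper_force: 0.0
```

Run:
```python
from h import *
s=read_state();print(s["time"],s["tcp_pos"],s["width"])
i=capture("wrist");c=camera_info("wrist");j=capture("side")
for p in[(.584,-.062,.08),(.464,-.021,.08)]:print(proj(c,p),proj(camera_info("side"),p))
cv2.imwrite("pics/w1.png",np.hstack([i[::1],j])[:, :] if 0 else cv2.resize(np.hstack([i,j]),(800,300)))
```

```text
1.9333 [ 0.54795132 -0.07321895  0.22204528] 0.0025044257703114962
(np.float64(255.08060909436287), np.float64(143.24530469842108)) (np.float64(195.4139361959114), np.float64(238.51136522588615))
(np.float64(189.63229485102895), np.float64(242.48686399459666)) (np.float64(181.60690034318037), np.float64(190.67254039283006))
```

View pics/w1.png

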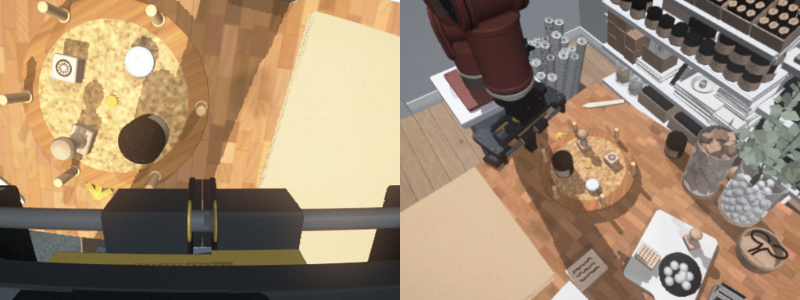

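The wrist view (left) shows the peg head at about (200,108), straight ahead of the shut fingers at (203,190). That agrees with the projection. The way down is clear.

>>> drive_tool(moves="0 0 0.1 0 -1;0 0 0.1 0 -1;0 0 0.1 0 -1;0 0 0.1 0 -1;0 0 0.1 0 -1;0 0 0.056 0 -1;0 0 0 0 -1;0 0 0 0 -1;0 0 0 0 -1")

```text
time: 2.78
tcp_pos: [0.5483, -0.0765, 0.0572]
eef_rot: [0.992, 0.128, 0.001, 0.0]
wrist_force: [0.5, 0.2, 0.6]
width: 0.01
gripper_force: 0.0
```

>>> drive_tool(moves="0.013 -0.003 0 0 -1;0.013 0 0 0 -1;0.013 0 0 0 -1;0.01 0 0 0 -1;0.009 0.002 0 -0.26 -1;0.009 0.002 0 -0.26 -1;0.009 0.002 0 -0.26 -1;0.009 0.002 0 -0.26 -1;0.009 0.002 0 -0.26 -1;0.009 0.002 0 -0.26 -1;0.009 0.002 0 -0.26 -1;0.009 0.002 0 -0.26 -1")

```text
time: 3.78
tcp_pos: [0.5837, -0.0687, 0.0557]
eef_rot: [0.977, 0.212, -0.0, 0.0]
wrist_force: [-1.2, -1.1, 0.1]
width: 0.002
gripper_force: 0.6
```

```bash
cat > look.py <<'E'
from h import *
import sys
c=camera_info("top");s=read_state();print(s["time"],s["tcp_pos"],s["wrist_force"])
i=capture("top");cv2.imwrite(f"pics/{sys.argv[1]}.png",cv2.resize(i[110:290,195:355],None,fx=3.3,fy=3.3,interpolation=cv2.INTER_CUBIC))
g=i.astype(float).sum(2);C=np.array([.5594,.0635])
def score(a,b=None):   # brightness at peg-top pixels for turn a
    t=[]
    for k in (41.2,161.4,101.2):
        th=np.radians(k+a);u,v=proj(c,[C[0]+.128*np.cos(th),C[1]+.128*np.sin(th),.08])
        t.append(cv2.getRectSubPix(i.astype(np.float32),(3,3),(u,v)).mean())
    return np.mean(t)
r=np.arange(-5,45,.5);f=np.array([score(a) for a in r]);f=np.convolve(f,np.ones(3)/3,"same");f[:2]=0;f[-2:]=0
print("turn",r[f.argmax()],[(r[k],f[k].round()) for k in f.argsort()[-5:]])
E
python3 look.py t1
```

```text
3.7833 [ 0.58367879 -0.06867247  0.0556809 ] [-1.18427503 -1.13244605  0.05034563]
turn 5.5 [(np.float64(4.5), np.float64(194.0)), (np.float64(6.5), np.float64(199.0)), (np.float64(5.0), np.float64(200.0)), (np.float64(6.0), np.float64(202.0)), (np.float64(5.5), np.float64(203.0))]
```

View pics/t1.png

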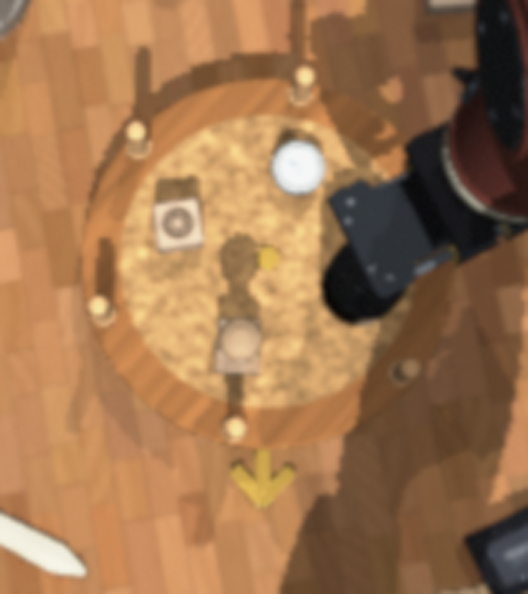

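The turntable has turned 5.5° and everything is upright: stamp at (240,340) in the crop, pointer at (263,490). I continue the push.

>>> drive_tool(moves="0.009 0.002 0 -0.26 -1;0.009 0.002 0 -0.26 -1;0.009 0.002 0 -0.26 -1;0.009 0.002 0 -0.26 -1;0.009 0.002 0 -0.26 -1;0.009 0.002 0 -0.26 -1;0.009 0.002 0 -0.26 -1;0.009 0.002 0 -0.26 -1;0.009 0.002 0 -0.26 -1;0.009 0.002 0 -0.26 -1;0.009 0.002 0 -0.26 -1;0 0 0 0 -1")

```text
time: 4.83
tcp_pos: [0.613, -0.0586, 0.0558]
eef_rot: [0.947, 0.322, 0.0, -0.0]
wrist_force: [-0.2, 0.3, 0.3]
width: 0.005
gripper_force: 0.0
```

```bash
python3 look.py t2
```

```text
4.8333 [ 0.61301006 -0.05860629  0.05580821] [-0.21235968  0.30027698  0.28477063]
turn 19.0 [(np.float64(20.0), np.float64(196.0)), (np.float64(18.0), np.float64(197.0)), (np.float64(19.5), np.float64(201.0)), (np.float64(18.5), np.float64(201.0)), (np.float64(19.0), np.float64(203.0))]
```

>>> drive_tool(moves="0.009 0.002 0 -0.26 -1;0.009 0.002 0 -0.26 -1;0.009 0.002 0 -0.26 -1;0.009 0.002 0 -0.26 -1;0 0 0 0 -1;0 0 0 0 -1;-0.01 0 0 0 -1;-0.02 0 0 0 -1;-0.02 0 0 0 -1;0 0 0 0 -1")

```text
time: 5.72
tcp_pos: [0.6101, -0.066, 0.0557]
eef_rot: [0.933, 0.36, -0.001, 0.0]
wrist_force: [0.3, -0.5, 0.2]
width: 0.007
gripper_force: 0.0
```

```bash
python3 look.py t3
```

```text
5.7167 [ 0.61009681 -0.06603441  0.05565456] [ 0.33765908 -0.45327211  0.17806091]
turn 23.5 [(np.float64(22.5), np.float64(194.0)), (np.float64(24.5), np.float64(198.0)), (np.float64(23.0), np.float64(200.0)), (np.float64(24.0), np.float64(202.0)), (np.float64(23.5), np.float64(203.0))]
```

View pics/t3.png

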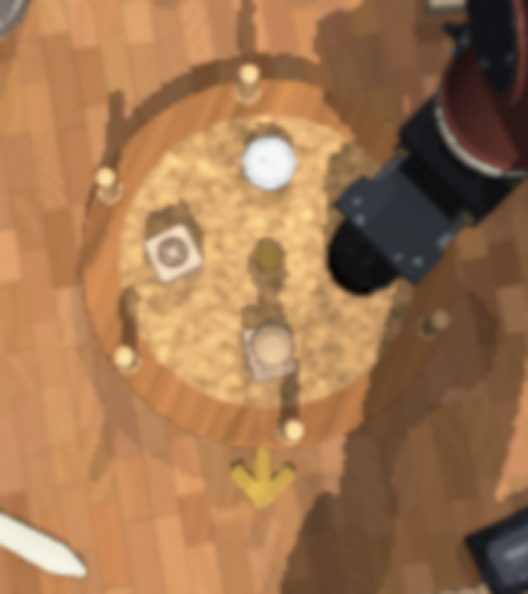

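The turn is now 23.5°. The stamp's knob is at crop (273,342), in line with the pointer, and everything is upright. I raise the tool and verify.

>>> drive_tool(moves="0 0 -0.05 0 -1;0 0 -0.1 0 -1;0 0 -0.1 0 -1;0 0 -0.1 0 -1;0 0 -0.1 0 -1;0 0 -0.1 0 -1;0 0 0 0 -1;0 0 0 0 -1;0 0 0 0 -1")

```text
time: 6.52
tcp_pos: [0.6109, -0.0644, 0.2203]
eef_rot: [0.933, 0.36, -0.0, -0.0]
wrist_force: [-0.4, 0.4, -1.0]
width: 0.005
gripper_force: 0.0
```

```bash
python3 look.py t4
python3 - <<'E'
from h import *
c=camera_info("top");C=np.array([.5594,.0635])
q=np.array([.3818,.0727])-C;q/=np.linalg.norm(q);n=np.array([-q[1],q[0]])
for u,v,z in[(273,342,.100),(268,353,.045)]:
    d=onz(c,195+u/3.3,110+v/3.3,z)[:2]-C;print("along",d@q,"off",d@n)
E
```

```text
6.5167 [ 0.61094    -0.06436707  0.22027032] [-0.40393158  0.38568779 -1.00794387]
turn 23.5 [(np.float64(22.5), np.float64(195.0)), (np.float64(24.5), np.float64(200.0)), (np.float64(23.0), np.float64(201.0)), (np.float64(24.0), np.float64(203.0)), (np.float64(23.5), np.float64(204.0))]
along 0.0686338211770936 off 0.0020872017672677284
along 0.07121969625888583 off 0.0013882594614649532
```

View pics/t4.png

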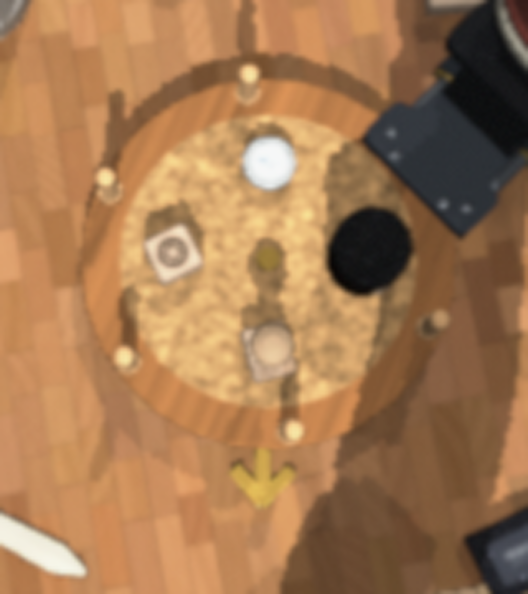

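The tool is clear and the disc has not moved. All four things stand upright, and the stamp (foot at crop (268,353)) is about 2 mm off the pointer line, 70 mm from the axis.

```bash
python3 -c "
from rig import job;print(job.close_job())"
```

```text
the job is handed in; nothing more can be done
None
```

I handed the job in at about 6.5 s: the handled stamp stands at the front, about 2 mm off the pointer's centre line and 70 mm from the axis. The turntable is at rest with all four things upright, and the tool is clear of everything; no verdict came back.

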